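# Slide a storage tub home under the wire shelf with a push stick

## Robot

A 6-joint arm with a two-finger parallel gripper is mounted at the origin on the work surface. World frame = base frame: x ahead of the robot, y to its left, z up, the work surface at z = 0. Lengths are in m, angles in degrees, forces in N, time in s.
With the tool pointing down it reaches from about 0.35 to 0.875 m from the base axis. Payload 4.2 kg.
Tool frame: the origin (TCP) lies midway between the tips of the shut fingers; the grasp point (between the pads) lies 19 mm behind it; z points along the fingers, y is the line along which they close (so a half turn about z gives the same grasp; the last joint's range is limited). The gripper opens to 87 mm and grips with 3 to 60 N. Pads are 19 mm wide; open, the fingers measure 117 mm over their backs; the gripper's body (75 mm by 190 mm) begins 51 mm behind the grasp point.
Start: joints at [-50.844, 22.042, 0.453, 0, -68.411, -14.817], TCP at [0.258, -0.569, 0.223] pointing down, gripper open.
Joint ranges: [-179.83, 179.83], [-69.29, 118.12], [-61.27, 80.66], [-181.25, 117.63], [-171.15, -9.14], [-177.46, 177.46]. Speed limits (degrees/s): [159.86, 159.86, 180, 180, 180, 180].

## Interface

Orientations are given as a 3x3 rotation matrix whose columns are the frame's x, y, z axes.
In Python, from station import sense, capture, camera_params, finish_job gives the robot as it stands.
- The arm moves only by the tool drive_tool, never from a script. Its argument "rows" is a list of rows, each an object of numbers: "tx", "ty", "tz": the shift along the tool's x, y, z in cm; "ax", "ay", "az": the turn, a rotation vector about the tool's x, y, z in rad; "claw": the finger opening in cm, from 0 to 8.7. In form: [{"tx": .., "ty": .., "tz": .., "ax": .., "ay": .., "az": .., "claw": ..}, ...]. A call has 1 to 10 rows; each row shifts and turns the commanded pose from where the row before left it, along the tool's axes as they then stand; what a row does not reach is not made up. A row lasts 1/12 s, in which the tool goes at most 41.7 mm and 7.16 degrees, less where a joint would pass 70% of its speed; a pose out of reach is approached as far as the arm can. A call with a gripper value outside its range is refused whole. The fingers move at their own pace and stop on an object; the grip force is fixed at half the most. Time passes only in rows, so rows that do not move let the fingers close. It gives the time, the measured TCP pose, the force, the opening and the grip force at its end, in the units of the state.
- sense(): the state, without advancing time (a new reading comes with each control period).
- capture(name): name is "scene" or "top"; returns (picture, depth): 420x560x3 uint8, red, green, blue; 420x560 float32, m along the optical axis (not along the pixel's ray), 0 where there is no reading.
- camera_params(name): a dict with "intrinsics" (3x3 intrinsics, pixels), "k1" (the pictures are not rectified: a ray, as slopes to the right and down, at radius r is drawn at 1 + k1 r^2 times it, then the intrinsics apply), "R" (3x3) and "t" (3): a world point X has camera coordinates R X + t. Camera axes: x right, y down, z forward; pixel columns grow to the right and rows downward; lengths in m; the calibration is good to about 2 mm. A picture is of the moment at which its call begins. camera_params takes no time and is no camera call.
- finish_job(): hands the job in; it is judged then, once.
The state is a dict: "time_s": time; "joints": joint angles; "joint_velocities": joint speeds; "effort": joint torques, N m; "tcp_pos": TCP position; "ee_rot": TCP orientation; "wrist_force": force on the tool from outside, world axes, zero at the start; "moment": the same for the moment, N m; "gripper_width": opening from 0.0 (shut) to 1.0 (fully open); "gripper_force": force on a finger pad.
Only numpy, scipy, OpenCV 4.12 (cv2) and the standard library are available. Lean on these libraries where they do the work, as an engineer would, in place of code of your own. Each camera call takes 0.05 s, during which the arm holds its last target. There are 200 camera calls.

## Task

Fetch the lidded tub and set it down lengthwise against the aluminium fence, just in front of the wire shelf. Then take the wooden push stick off its rubber mat and use it to push the tub along the fence, in under the shelf, until it is up against the wooden end stop, keeping the tub flat against the fence all the way and moving it under the shelf with the stick only, never with the hand. Finally stand the stick back in the middle of its mat, pointing along it, let go of it, and leave the jar and the mug where they are.

Things in the scene. Friction and masses are not known exactly. Their poses are not given: they have to be found in the camera images.
- bay: Fixed shelf bay: fence, end stop and wire shelf in one, its lane floor being the table top. Origin: at table height, on the fence's inner face, directly below the shelf's front edge. +y is the feed direction (in under the shelf), +x points from the lane through the fence, z up; the lane is at x < 0.
- fence (a point): Point on the top edge of the fence's inner face, at bay x = 0, y = -120, z = 30 mm. The fence is a straight aluminium bar 25 mm thick and 30 mm high, its inner face at bay x = 0, running from y = -260 to 260 mm.
- stop_face (a point): Point on the wooden end stop's face, at bay x = -50, y = 240, z = 20 mm. The stop is 35 mm high and crosses the lane from bay x = -110 to 0. The tub is home when its origin is at bay x = -50, y = 165 mm.
- shelf_edge (a point): Middle of the wire shelf's front edge (bay x = -40, y = 0, z = 168 mm). The shelf covers bay x -165 to 85, y 0 to 290 mm, from 150 mm up; front truss edge up to 186 mm. Posts of 9 mm radius at x -150 and 70, y 30 and 270, 215 mm high. With the tub home, the stick's handle is just before this edge: an upright hand would strike it, one leaning back with the handle clears it.
- tub: Loose lidded storage tub (milky white, grey lid, 0.3 to 0.65 kg). Origin: centre of its underside; y is its long axis, z up. 100 mm wide (x), 150 mm long (y), lid top 60 mm up, flat upright sides. On the lid's middle a black bar handle 16 mm wide (x), 80 mm long (y), from 60 to 90 mm up.
- stick: Loose wooden push stick (about 0.22 kg) standing on its flat sole. Origin: on the underside, y = nose direction, z up. Sole 34 mm wide, 18 high, y = -63 to 78 mm. At the nose a flat upright push plate 60 mm wide, 45 high. A straight handle, 22 mm wide (x), 28 deep, rises from y = 30, z = 12 mm and leans back 35 degrees to -y, up to about y = -42, z = 114 mm.
- stick_grip (a point): Point in the handle's middle where it is well gripped: x = 0, y = -27, z = 94 mm in the stick's frame, 100 mm up along the handle and 25 mm below its top end.
- stick_nose (a point): Centre of the push plate's front face: x = 0, y = 78, z = 22 mm in the stick's frame.
- mat: Fixed black rubber parking mat, 90 mm (x) by 180 mm (y, its long axis), 4 mm thick; origin: centre of its underside. The stick starts standing on it along its length.
- jar: Bystander: green glass jar with a steel lid, 64 mm across, 85 mm high; origin: centre of its underside.
- mug: Bystander: white mug, 76 mm across, 85 mm high; origin: centre of its underside.
Things that resemble listed ones, but are neither listed nor needed, are in the scene too. What is shaped like the tub but orange is not meant.

How it is judged (in metres and radians):
On the way, in this order (a step that is already met when the one before it is completed fails the run):
1. the tub stands in front of the shelf, released, along the fence and within 10 mm of it (y of tub in the frame of bay between -0.19 and -0.07 m and x of tub in the frame of bay above -0.06 m and angle between the y axis of tub and the y axis of bay, either way round below 0.1 rad and height (world z) of tub below 0.006 m and linear speed of tub below 0.01 m/s and contact force between the fingers and tub below 0.1 N), for 0.2 s.
2. the stick, off its mat, has its nose in the lane behind the tub (horizontal distance between stick and mat above 0.08 m and horizontal distance between stick_nose and tub below 0.12 m and x of stick_nose in the frame of bay above -0.095 m and height (world z) of stick_nose below 0.06 m), for 0.1 s.
3. the tub is up against the end stop (within 6 mm) and flat against the fence (within 6 mm) (y of tub in the frame of bay above 0.159 m and x of tub in the frame of bay above -0.056 m and angle between the y axis of tub and the y axis of bay, either way round below 0.06 rad), for 0.2 s.
At the end, for the whole second after the job is handed in: The tub stands on the table within 6 mm of the end stop and of the fence, parallel to the fence within 0.06 rad; the stick stands upright, released, on its mat, its origin within 25 mm of the mat's centre and parallel to the mat's length within 0.2 rad; all at rest (all of step 3 and height (world z) of tub below 0.006 m and linear speed of each of tub, stick below 0.01 m/s and horizontal distance between stick and mat below 0.025 m and angle between the y axis of stick and the y axis of mat, either way round below 0.2 rad and angle between stick's own z axis and vertical below 0.06 rad and height (world z) of stick below 0.01 m and contact force between the fingers and stick below 0.1 N); the robot touches nothing.
It fails at once if once the tub is more than 25 mm under the shelf, it parts from the fence by more than 7 mm or skews by more than 0.09 rad (y of tub in the frame of bay above -0.05 m and (x of tub in the frame of bay below -0.057 m or angle between the y axis of tub and the y axis of bay, either way round above 0.09 rad)).
It fails at once if the hand or arm touches the tub when it is more than 25 mm under the shelf (y of tub in the frame of bay above -0.05 m and contact force between any of the fingers, the arm and tub above 0.5 N).
It fails at once if the jar or mug is moved by more than 30 mm (distance of any of jar, mug from where it was at the start of the episode above 0.03 m).
It also fails if it takes over 61 s, if anything falls off the work surface, if the arm or the gripper's body presses on something with over 40 N, if the wrist force passes 120 N, or if a joint passes its speed limit or range.

## Working session

There is one attempt and no reset: what is moved stays moved. The work goes in short steps, Python scripts to look and compute and a tool call to move; the robot and the scene stay as the last step left them, time stands still between calls to the robot, and variables do not carry over. Pictures are saved under pics/ and viewed, at most 10 in all, crops included, and the job is handed in when it is done.

Besides the shell and the picture viewer there is one more tool, called after "Emit:" as name(argument=value, ...), one argument or row to a line, values as JSON. drive_tool: Moves the arm, as the interface text tells. Its arguments: {"type":"object","properties":{"rows":{"type":"array"}},"required":["rows"]}

```bash
mkdir -p pics; ls; cat > h.py <<'E'
import numpy as np, cv2
from station import sense, capture, camera_params, finish_job
def ray(name,u,v):
    p=camera_params(name);K=np.array(p["intrinsics"]);R=np.array(p["R"]);t=np.array(p["t"])
    xd=(u-K[0,2])/K[0,0];yd=(v-K[1,2])/K[1,1];rd=np.hypot(xd,yd);r=rd
    for _ in range(20): r=rd/(1+p["k1"]*r*r)
    s=r/rd if rd>0 else 1
    return -R.T@t, R.T@np.array([xd*s,yd*s,1.])
def onplane(name,u,v,z):
    o,d=ray(name,u,v); return o+d*(z-o[2])/d[2]
def cloud(name,depth):
    p=camera_params(name);K=np.array(p["intrinsics"]);R=np.array(p["R"]);t=np.array(p["t"])
    v,u=np.mgrid[:depth.shape[0],:depth.shape[1]]
    xd=(u-K[0,2])/K[0,0];yd=(v-K[1,2])/K[1,1];rd=np.hypot(xd,yd);r=rd.copy()
    for _ in range(20): r=rd/(1+p["k1"]*r*r)
    s=np.where(rd>0,r/np.maximum(rd,1e-9),1)
    c=np.stack([xd*s*depth,yd*s*depth,depth],-1)
    X=(c-t)@R; X[depth==0]=np.nan; return X
E
python3 - <<'E'
from h import *
print(sense())
for n in("scene","top"):
    a,d=capture(n);np.savez(n+"0.npz",a=a,d=d)
    cv2.imwrite(f"pics/{n}0.png",cv2.resize(a[:,:,::-1],(800,600)))
    print(camera_params(n))
E
```

```text
pics
{'time_s': 0.0, 'joints': array([-5.08437754e+01,  2.20900938e+01,  3.76921372e-01, -3.19674113e-02,
       -6.84115882e+01, -1.48167503e+01]), 'joint_velocities': array([ 0.02714545,  0.07427223, -0.04121105, -0.00099088, -0.00932028,
       -0.00081977]), 'effort': array([-4.96723260e-04, -3.90664279e+01,  1.87409949e+01,  4.22000617e+00,
        1.09912996e-02, -1.97866420e-04]), 'tcp_pos': array([ 0.25735211, -0.56885924,  0.22143942]), 'ee_rot': array([[-9.11204338e-01, -4.11953527e-01, -9.72618931e-04],
       [-4.11954671e-01,  9.11202109e-01,  2.01602513e-03],
       [ 5.57437609e-05,  2.23768575e-03, -9.99997495e-01]]), 'wrist_force': array([ 0.20560179,  0.53457435, -0.21384759]), 'moment': array([0.02924647, 0.00527777, 0.00056599]), 'gripper_force': 0.0, 'gripper_width': 1.0001286052770202}
{'intrinsics': array([[393.18949078,   0.        , 273.48375495],
       [  0.        , 393.18949078, 205.42482261],
       [  0.        ,   0.        ,   1.        ]]), 'k1': -0.06859962675511384, 'R': array([[-0.8076114 ,  0.58963313, -0.00982809],
       [ 0.50071161,  0.67682235, -0.53962894],
       [-0.31153123, -0.44073152, -0.8418456 ]]), 't': array([ 0.42756882, -0.17105242,  1.37880376])}
{'intrinsics': array([[534.6370694 ,   0.        , 274.07075807],
       [  0.        , 534.6370694 , 211.83297628],
       [  0.        ,   0.        ,   1.        ]]), 'k1': -0.17643063314386168, 'R': array([[ 0.01433345, -0.99987244,  0.00704636],
       [-0.99822376, -0.01471665, -0.05772992],
       [ 0.05782626, -0.00620637, -0.99830737]]), 't': array([-0.03890111,  0.52113604,  1.8999761 ])}
```

View pics/scene0.png

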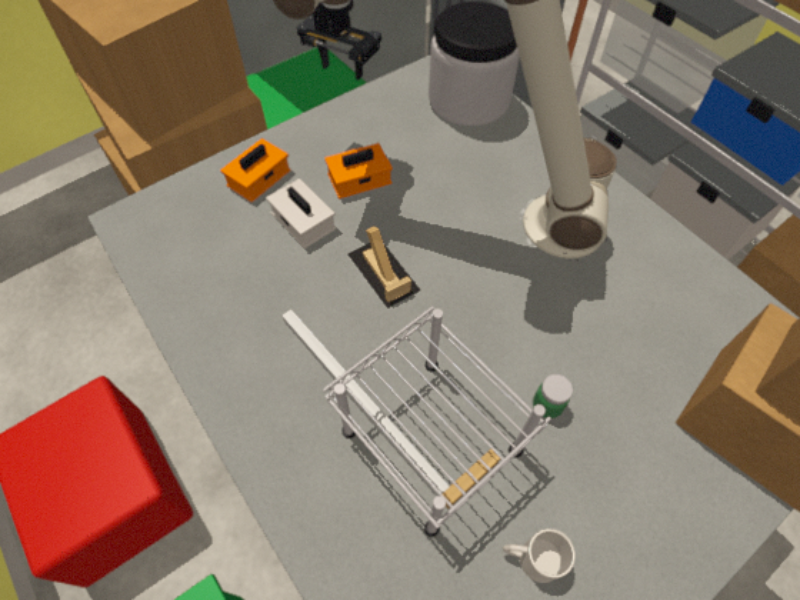

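View pics/top0.png

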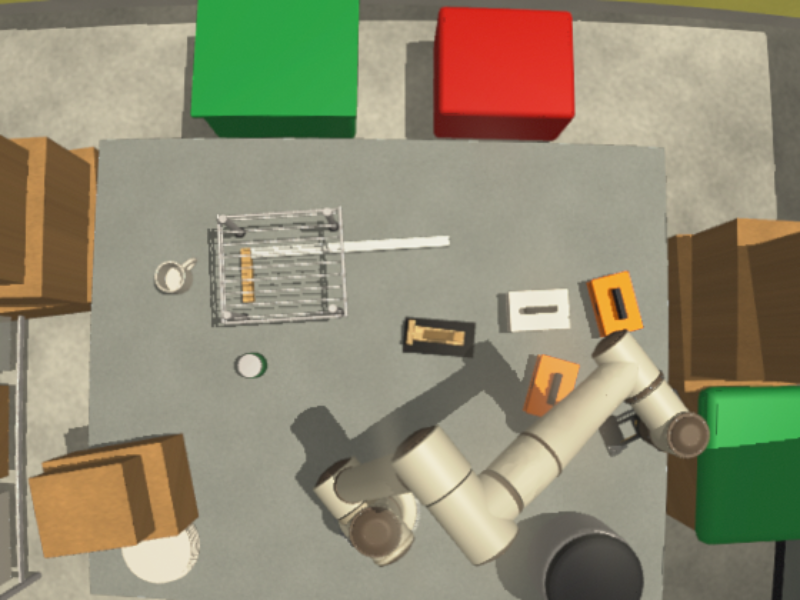

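Tub candidates in the top picture (800x600) are white (539,310), orange (615,303) and orange (552,385). The white one fits "milky white", and the orange ones are excluded. The stick and mat are at (438,337), the fence runs from (345,247) to (449,240), the stop is at (247,275), the jar at (251,365) and the mug at (172,277).

```bash
cat > m.py <<'E'
from h import *
f=np.load("top0.npz");a=f["a"];d=f["d"];X=cloud("top",d)
S=0.7
def reg(x0,y0,x1,y1):
    m=np.zeros(d.shape,bool);m[int(y0*S):int(y1*S),int(x0*S):int(x1*S)]=1;return m
hsv=cv2.cvtColor(a,cv2.COLOR_RGB2HSV).astype(int);V=hsv[...,2];Sat=hsv[...,1]
def rect(mask,z,nm,name="top"):
    c=max(cv2.findContours(mask.astype(np.uint8),cv2.RETR_EXTERNAL,cv2.CHAIN_APPROX_NONE)[0],key=cv2.contourArea)
    P=np.array([onplane(name,u,v,z)[:2] for u,v in c[:,0]],np.float32)
    r=cv2.minAreaRect(P*1000);print(nm,np.round(r[0],1),np.round(r[1],1),round(r[2],2));return P
E
python3 - <<'E'
from m import *
for n,r in dict(table=reg(400,420,450,440),tub=reg(495,275,585,345),stick=reg(395,310,480,360),fence=reg(350,230,460,258)).items():
    z=X[...,2][r];print(n,np.nanpercentile(z,[1,25,50,75,99]).round(4),np.isnan(z).mean())
big=np.hstack([cv2.resize(a[180:250,340:460],(400,233),interpolation=2),cv2.resize(a[205:265,270:345],(400,233*1),interpolation=2)])
s=np.load("scene0.npz")["a"]
big2=np.hstack([cv2.resize(s[90:215,150:310],(400,312),interpolation=2),cv2.resize(s[200:380,190:410],(400,312),interpolation=2)])
cv2.imwrite("pics/crop.png",np.vstack([big,big2])[:,:,::-1])
r=reg(495,275,585,345);rect(r&(V>190)&(Sat<40),.06,"tub white@60")
rect(r&(X[...,2]>.03),.06,"tub depth@60")
h=r&(V<120)&(X[...,2]>.07);rect(h,.09,"handle@90")
m=reg(395,310,480,360);rect(m&((V<60)|(Sat>70)),.004,"mat")
rect(m&(Sat>70)&(V>90),.018,"stick")
rect(reg(350,230,460,258)&(V>180)&(Sat<40),.03,"fence")
rect(reg(235,240,260,310)&(Sat>80)&(V>90),.035,"stop")
rect(reg(225,340,280,390)&(X[...,2]>.06),.085,"jar");rect(reg(150,250,200,300)&(X[...,2]>.06),.085,"mug")
E
```

```text
table [-9.900e-03 -5.000e-04  4.900e-03  7.071e-01  7.281e-01] 0.0
tub [-0.0109 -0.0009  0.005   0.0584  0.0913] 0.003887269193391642
stick [-0.0096 -0.0006  0.004   0.0102  0.1195] 0.006372549019607843
fence [-0.0111 -0.0015  0.0039  0.0263  0.0386] 0.004723346828609987
tub white@60 [ 508.1 -396.1] [ 98.  148.7] 3.71
tub depth@60 [ 508.3 -392.8] [100.5 150.6] 3.5
handle@90 [ 506.4 -391.6] [10.4 77.6] 0.82
mat [ 438.7 -138.8] [154.4  81.7] 85.6
stick [ 439.9 -141.5] [144.2  64. ] 81.11
fence [670.6 -46.9] [ 26.7 252.2] 4.34
stop [600.  332.7] [108.6  30.6] 4.38
jar [361.9 310. ] [56.8 60.3] 10.53
mug [578.7 504.9] [76.5 90.2] 2.08
```

View pics/crop.png

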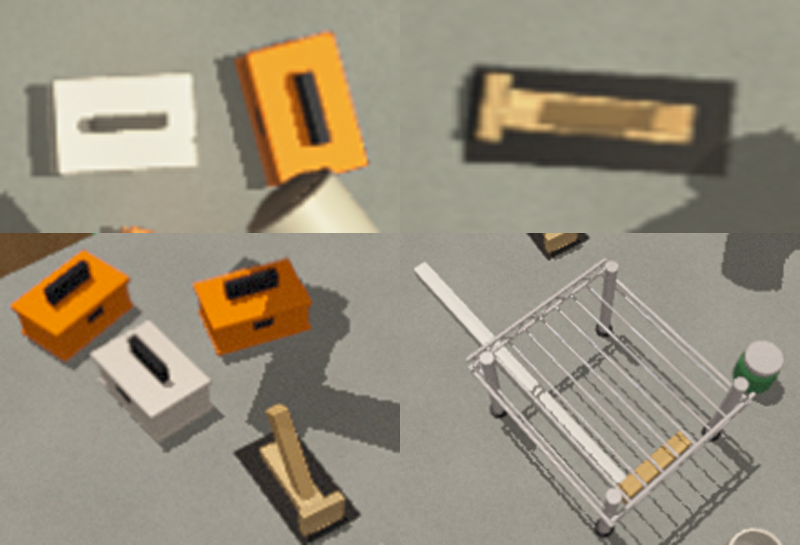

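The crop confirms the white tub with a black bar handle, and the stick's nose points towards world +y. The fence and stop fits disagree in x, so I'll check both with both cameras.

```bash
python3 - <<'E'
from m import *
print(ray("top",0,0)[0],ray("scene",0,0)[0])
def edges(mask,name,z,axis):
    # per column (axis=0) first/last pixel, fit
    out=[]
    for c in np.unique(np.nonzero(mask)[1]):
        r=np.nonzero(mask[:,c])[0]; out.append((c,r.min()-.5,r.max()+.5))
    return np.array(out)
m=reg(350,230,460,258)&(V>180)&(Sat<40)
E=edges(m,"top",.03,0)
for i in(0,5,10,30,50,65,-6,-2,-1):
    if i<len(E):c,u,l=E[i];print(c,u,l,onplane("top",c,u,.03)[:2].round(4),onplane("top",c,l,.03)[:2].round(4))
q=reg(235,240,260,310)&(Sat>80)&(V>90)
r,c=np.nonzero(q);print("stop px",r.min(),r.max(),c.min(),c.max())
s=np.load("scene0.npz")["a"]; hs=cv2.cvtColor(s,cv2.COLOR_RGB2HSV).astype(int)
def sp(x,y,z):return onplane("scene",x*.7,y*.7,z).round(4)[:2]
print("scene stop corners top",sp(445,492,.035),sp(493,453,.035))
print("scene fence end", sp(284,315,.03),sp(293,311,.03))
big=np.hstack([cv2.resize(a[140:235,140:330],(800,400),interpolation=2)])
cv2.imwrite("pics/crop2.png",big[:,:,::-1])
E
```

```text
[ 0.41089946 -0.01943482  1.9271194 ] [0.86049782 0.47134564 1.07263724]
244.0 168.5 175.5 [0.6744 0.0785] [0.6492 0.078 ]
249.0 168.5 175.5 [0.6747 0.0606] [0.6494 0.0602]
254.0 167.5 175.5 [0.6785 0.0428] [0.6497 0.0423]
274.0 166.5 174.5 [ 0.6832 -0.0286] [ 0.6543 -0.0291]
294.0 165.5 172.5 [ 0.6879 -0.1002] [ 0.6627 -0.1004]
309.0 164.5 171.5 [ 0.6925 -0.1539] [ 0.6672 -0.1541]
309.0 164.5 171.5 [ 0.6925 -0.1539] [ 0.6672 -0.1541]
313.0 164.5 171.5 [ 0.6927 -0.1683] [ 0.6674 -0.1685]
314.0 164.5 170.5 [ 0.6928 -0.1719] [ 0.6711 -0.172 ]
stop px 173 211 168 177
scene stop corners top [0.6483 0.3293] [0.5315 0.3272]
scene fence end [ 0.6927 -0.167 ] [ 0.6718 -0.1641]
```

View pics/crop2.png

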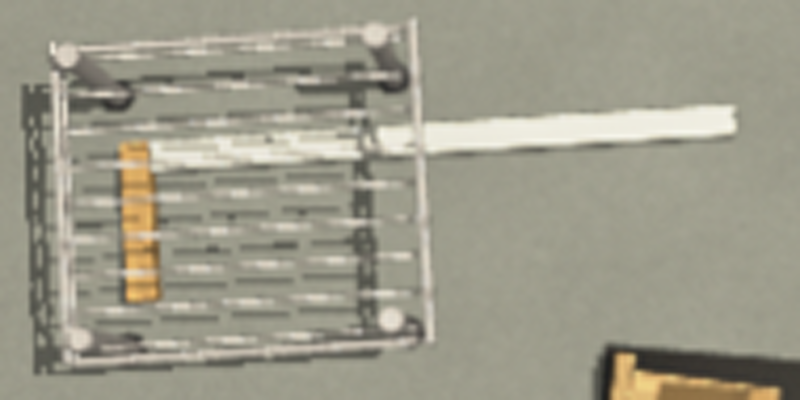

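Emit:
drive_tool(
  rows=[
    {"az":-0.121},
    {"az":-0.121},
    {"az":-0.121},
    {"az":-0.121},
    {"az":-0.121},
    {"az":-0.121},
    {"az":-0.121},
    {"az":-0.121},
    {"az":-0.121},
    {"az":-0.121},
  ],
)

```text
invalid input at $.rows[0]: expected keys tx, ty, tz, ax, ay, az, claw
```

Emit:
drive_tool(
  rows=[
    {"tx":1.59,"ty":2.6,"tz":0.6},
    {"tx":1.59,"ty":2.6,"tz":0.6},
    {"tx":1.59,"ty":2.6,"tz":0.6},
    {"tx":1.59,"ty":2.6,"tz":0.6},
    {"tx":1.59,"ty":2.6,"tz":0.6},
    {"tx":1.59,"ty":2.6,"tz":0.6},
    {"tx":1.59,"ty":2.6,"tz":0.6},
    {"tx":1.59,"ty":2.6,"tz":0.6},
    {"tx":1.59,"ty":2.6,"tz":0.6},
    {"tx":1.59,"ty":2.6,"tz":0.6},
    {},
  ],
)

```text
invalid input at $.rows[0]: expected keys tx, ty, tz, ax, ay, az, claw
```

Emit:
drive_tool(
  rows=[
    {"tx":0,"ty":0,"tz":0,"ax":0,"ay":0,"az":-0.121,"claw":8.7},
    {"tx":0,"ty":0,"tz":0,"ax":0,"ay":0,"az":-0.121,"claw":8.7},
    {"tx":0,"ty":0,"tz":0,"ax":0,"ay":0,"az":-0.121,"claw":8.7},
    {"tx":0,"ty":0,"tz":0,"ax":0,"ay":0,"az":-0.121,"claw":8.7},
    {"tx":0,"ty":0,"tz":0,"ax":0,"ay":0,"az":-0.121,"claw":8.7},
    {"tx":0,"ty":0,"tz":0,"ax":0,"ay":0,"az":-0.121,"claw":8.7},
    {"tx":0,"ty":0,"tz":0,"ax":0,"ay":0,"az":-0.121,"claw":8.7},
    {"tx":0,"ty":0,"tz":0,"ax":0,"ay":0,"az":-0.121,"claw":8.7},
    {"tx":0,"ty":0,"tz":0,"ax":0,"ay":0,"az":-0.121,"claw":8.7},
    {"tx":0,"ty":0,"tz":0,"ax":0,"ay":0,"az":-0.121,"claw":8.7},
  ],
)

```text
time_s: 0.93
tcp_pos: [0.2575, -0.5691, 0.2219]
ee_rot: [[0.07, -0.998, -0.001], [-0.998, -0.07, 0.001], [-0.001, 0.001, -1.0]]
wrist_force: [-0.1, 0.9, -0.2]
gripper_width: 1.001
gripper_force: 0.0
```

Emit:
drive_tool(
  rows=[
    {"tx":1.59,"ty":2.6,"tz":0.6,"ax":0,"ay":0,"az":0,"claw":6},
    {"tx":1.59,"ty":2.6,"tz":0.6,"ax":0,"ay":0,"az":0,"claw":6},
    {"tx":1.59,"ty":2.6,"tz":0.6,"ax":0,"ay":0,"az":0,"claw":6},
    {"tx":1.59,"ty":2.6,"tz":0.6,"ax":0,"ay":0,"az":0,"claw":6},
    {"tx":1.59,"ty":2.6,"tz":0.6,"ax":0,"ay":0,"az":0,"claw":6},
    {"tx":1.59,"ty":2.6,"tz":0.6,"ax":0,"ay":0,"az":0,"claw":6},
    {"tx":1.59,"ty":2.6,"tz":0.6,"ax":0,"ay":0,"az":0,"claw":6},
    {"tx":1.59,"ty":2.6,"tz":0.6,"ax":0,"ay":0,"az":0,"claw":6},
    {"tx":1.59,"ty":2.6,"tz":0.6,"ax":0,"ay":0,"az":0,"claw":6},
    {"tx":1.59,"ty":2.6,"tz":0.6,"ax":0,"ay":0,"az":0,"claw":6},
  ],
)

```text
time_s: 1.77
tcp_pos: [0.007, -0.7451, 0.1614]
ee_rot: [[0.064, -0.998, -0.0], [-0.998, -0.064, 0.001], [-0.001, -0.0, -1.0]]
wrist_force: [0.1, -0.4, 0.4]
gripper_width: 0.694
gripper_force: 0.0
```

```bash
cat >> h.py <<'E'
def st():
    s=sense();print(round(s["time_s"],2),s["tcp_pos"].round(4),"\n",s["ee_rot"].round(3),"\nF",s["wrist_force"].round(1),"J",s["joints"].round(0),"g",round(float(s["gripper_width"])*8.7,2),round(float(s["gripper_force"]),1));return s
def go(p):
    s=st();print("shift cm",(100*s["ee_rot"].T@(np.array(p)-s["tcp_pos"])).round(2))
E
python3 -c "
from h import *
go([.507,-.394,.066])"
```

```text
1.77 [ 0.007  -0.7451  0.1614] 
 [[ 0.064 -0.998 -0.   ]
 [-0.998 -0.064  0.001]
 [-0.001 -0.    -1.   ]] 
F [ 0.1 -0.4  0.4] J [-77.  36.  16.  -0. -69.  81.] g 6.04 0.0
shift cm [-31.83 -52.14   9.59]
```

Emit:
drive_tool(
  rows=[
    {"tx":-1.99,"ty":-3.26,"tz":0,"ax":0,"ay":0,"az":0,"claw":6},
    {"tx":-1.99,"ty":-3.26,"tz":0,"ax":0,"ay":0,"az":0,"claw":6},
    {"tx":-1.99,"ty":-3.26,"tz":0,"ax":0,"ay":0,"az":0,"claw":6},
    {"tx":-1.99,"ty":-3.26,"tz":0,"ax":0,"ay":0,"az":0,"claw":6},
    {"tx":-1.99,"ty":-3.26,"tz":0,"ax":0,"ay":0,"az":0,"claw":6},
    {"tx":-1.99,"ty":-3.26,"tz":0,"ax":0,"ay":0,"az":0,"claw":6},
    {"tx":-1.99,"ty":-3.26,"tz":0,"ax":0,"ay":0,"az":0,"claw":6},
    {"tx":-1.99,"ty":-3.26,"tz":0,"ax":0,"ay":0,"az":0,"claw":6},
    {"tx":-1.99,"ty":-3.26,"tz":0,"ax":0,"ay":0,"az":0,"claw":6},
    {"tx":-1.99,"ty":-3.26,"tz":0,"ax":0,"ay":0,"az":0,"claw":6},
  ],
)

```text
time_s: 2.6
tcp_pos: [0.322, -0.5237, 0.1622]
ee_rot: [[0.064, -0.998, -0.001], [-0.998, -0.064, 0.001], [-0.001, 0.0, -1.0]]
wrist_force: [0.7, -0.0, -0.4]
gripper_width: 0.688
gripper_force: 0.0
```

Emit:
drive_tool(
  rows=[
    {"tx":-1.99,"ty":-3.26,"tz":0,"ax":0,"ay":0,"az":0,"claw":6},
    {"tx":-1.99,"ty":-3.26,"tz":0,"ax":0,"ay":0,"az":0,"claw":6},
    {"tx":-1.99,"ty":-3.26,"tz":0,"ax":0,"ay":0,"az":0,"claw":6},
    {"tx":-1.99,"ty":-3.26,"tz":0,"ax":0,"ay":0,"az":0,"claw":6},
    {"tx":-1.99,"ty":-3.26,"tz":0,"ax":0,"ay":0,"az":0,"claw":6},
    {"tx":-1.99,"ty":-3.26,"tz":0,"ax":0,"ay":0,"az":0,"claw":6},
    {"tx":0,"ty":0,"tz":0,"ax":0,"ay":0,"az":0,"claw":6},
  ],
)

```text
time_s: 3.18
tcp_pos: [0.5133, -0.39, 0.1618]
ee_rot: [[0.07, -0.998, 0.001], [-0.998, -0.07, 0.0], [0.0, -0.001, -1.0]]
wrist_force: [-0.9, -0.7, 0.4]
gripper_width: 0.692
gripper_force: 0.0
```

```bash
python3 -c "
from h import *
go([.507,-.394,.066])"
```

```text
3.18 [ 0.5133 -0.39    0.1618] 
 [[ 0.07  -0.998  0.001]
 [-0.998 -0.07   0.   ]
 [ 0.    -0.001 -1.   ]] 
F [-0.9 -0.7  0.4] J [-23.  26.  -2.  -0. -62.  27.] g 6.02 0.0
shift cm [0.35 0.67 9.58]
```

Emit:
drive_tool(
  rows=[
    {"tx":0.35,"ty":0.6,"tz":0,"ax":0,"ay":0,"az":0,"claw":6},
    {"tx":0,"ty":0,"tz":2.4,"ax":0,"ay":0,"az":0,"claw":6},
    {"tx":0,"ty":0,"tz":2.4,"ax":0,"ay":0,"az":0,"claw":6},
    {"tx":0,"ty":0,"tz":2.4,"ax":0,"ay":0,"az":0,"claw":6},
    {"tx":0,"ty":0,"tz":2.3,"ax":0,"ay":0,"az":0,"claw":6},
    {"tx":0,"ty":0,"tz":0,"ax":0,"ay":0,"az":0,"claw":6},
    {"tx":0,"ty":0,"tz":0,"ax":0,"ay":0,"az":0,"claw":0.5},
    {"tx":0,"ty":0,"tz":0,"ax":0,"ay":0,"az":0,"claw":0.5},
    {"tx":0,"ty":0,"tz":0,"ax":0,"ay":0,"az":0,"claw":0.5},
    {"tx":0,"ty":0,"tz":0,"ax":0,"ay":0,"az":0,"claw":0.5},
  ],
)

```text
time_s: 4.02
tcp_pos: [0.5034, -0.3982, 0.0695]
ee_rot: [[0.064, -0.998, 0.003], [-0.998, -0.064, -0.002], [0.002, -0.003, -1.0]]
wrist_force: [0.9, 0.5, 0.4]
gripper_width: 0.474
gripper_force: 0.0
```

Emit:
drive_tool(
  rows=[
    {"tx":0,"ty":0,"tz":0,"ax":0,"ay":0,"az":0,"claw":0.5},
    {"tx":0,"ty":0,"tz":0,"ax":0,"ay":0,"az":0,"claw":0.5},
    {"tx":0,"ty":0,"tz":0,"ax":0,"ay":0,"az":0,"claw":0.5},
  ],
)

```text
time_s: 4.27
tcp_pos: [0.5043, -0.3979, 0.0686]
ee_rot: [[0.064, -0.998, 0.004], [-0.998, -0.064, -0.002], [0.002, -0.004, -1.0]]
wrist_force: [2.6, -0.5, 0.0]
gripper_width: 0.247
gripper_force: 1.5
```

```bash
python3 -c "
from h import *
st()"
```

```text
4.27 [ 0.5043 -0.3979  0.0686] 
 [[ 0.064 -0.998  0.004]
 [-0.998 -0.064 -0.002]
 [ 0.002 -0.004 -1.   ]] 
F [ 2.6 -0.5  0. ] J [-24.  31.  -8.  -0. -50.  28.] g 2.15 1.5
```

Emit:
drive_tool(
  rows=[
    {"tx":0,"ty":0,"tz":0,"ax":0,"ay":0,"az":0,"claw":0.5},
    {"tx":0,"ty":0,"tz":0,"ax":0,"ay":0,"az":0,"claw":0.5},
    {"tx":0,"ty":0,"tz":0,"ax":0,"ay":0,"az":0,"claw":0.5},
    {"tx":0,"ty":0,"tz":0,"ax":0,"ay":0,"az":0,"claw":0.5},
    {"tx":0,"ty":0,"tz":0,"ax":0,"ay":0,"az":0,"claw":0.5},
    {"tx":0,"ty":0,"tz":0,"ax":0,"ay":0,"az":0,"claw":0.5},
    {"tx":0,"ty":0,"tz":-1.0,"ax":0,"ay":0,"az":0,"claw":0.5},
    {"tx":0,"ty":0,"tz":-1.0,"ax":0,"ay":0,"az":0,"claw":0.5},
    {"tx":0,"ty":0,"tz":-1.0,"ax":0,"ay":0,"az":0,"claw":0.5},
    {"tx":0,"ty":0,"tz":-1.0,"ax":0,"ay":0,"az":0,"claw":0.5},
  ],
)

```text
time_s: 5.1
tcp_pos: [0.5011, -0.397, 0.1071]
ee_rot: [[0.063, -0.998, -0.003], [-0.998, -0.063, 0.002], [-0.002, 0.003, -1.0]]
wrist_force: [0.4, 0.2, -6.0]
gripper_width: 0.182
gripper_force: 30.0
```

```bash
python3 - <<'E'
from h import *
import m
go([.600,-.047,.11])
a,d=capture("top");X=cloud("top",d)
cv2.imwrite("pics/top1.png",cv2.resize(a[150:300,260:460],(800,600),interpolation=2)[:,:,::-1])
# better mat measurement with arm shadow moved
V=a.max(2).astype(int);Sat=V-a.min(2)
r=m.reg(390,300,490,370);m.a,m.d=a,d
m.rect(cv2.morphologyEx((r&((V<65)|(Sat>50))).astype(np.uint8),cv2.MORPH_CLOSE,np.ones((3,3))),.004,"mat")
m.rect(r&(Sat>50),.018,"stick")
E
```

```text
5.1 [ 0.5011 -0.397   0.1071] 
 [[ 0.063 -0.998 -0.003]
 [-0.998 -0.063  0.002]
 [-0.002  0.003 -1.   ]] 
F [ 0.4  0.2 -6. ] J [-24.  29.  -6.  -0. -55.  28.] g 1.58 30.0
shift cm [-34.31 -12.08  -0.26]
mat [ 440.3 -129.5] [137.8  86.3] 84.91
stick [ 439.1 -130.5] [118.8  55.7] 78.08
```

View pics/top1.png

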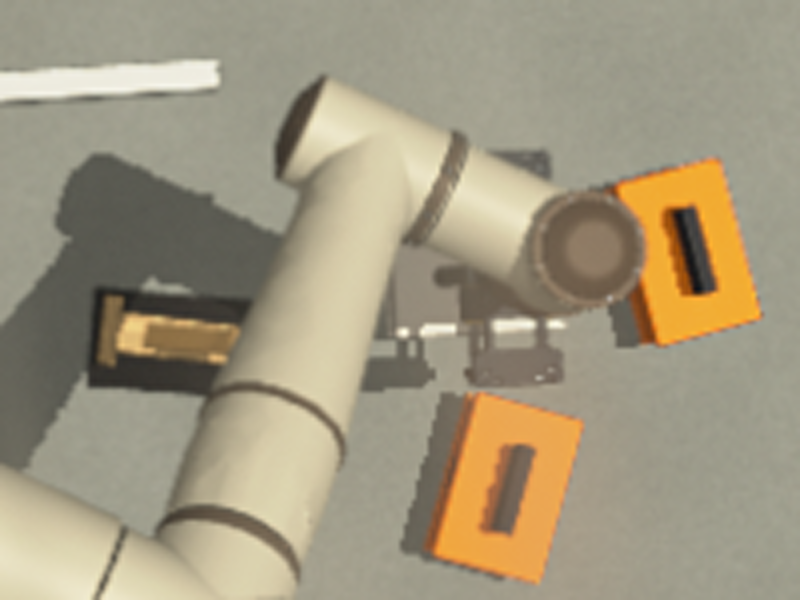

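Emit:
drive_tool(
  rows=[
    {"tx":-2.86,"ty":-0.95,"tz":0,"ax":0,"ay":0,"az":-0.014,"claw":0.5},
    {"tx":-2.86,"ty":-0.95,"tz":0,"ax":0,"ay":0,"az":0,"claw":0.5},
    {"tx":-2.86,"ty":-0.95,"tz":0,"ax":0,"ay":0,"az":0,"claw":0.5},
    {"tx":-2.86,"ty":-0.95,"tz":0,"ax":0,"ay":0,"az":0,"claw":0.5},
    {"tx":-2.86,"ty":-0.95,"tz":0,"ax":0,"ay":0,"az":0,"claw":0.5},
    {"tx":-2.86,"ty":-0.95,"tz":0,"ax":0,"ay":0,"az":0,"claw":0.5},
    {"tx":-2.86,"ty":-0.95,"tz":0,"ax":0,"ay":0,"az":0,"claw":0.5},
    {"tx":-2.86,"ty":-0.95,"tz":0,"ax":0,"ay":0,"az":0,"claw":0.5},
    {"tx":-2.86,"ty":-0.95,"tz":0,"ax":0,"ay":0,"az":0,"claw":0.5},
    {"tx":-2.86,"ty":-0.95,"tz":0,"ax":0,"ay":0,"az":0,"claw":0.5},
  ],
)

```text
time_s: 5.98
tcp_pos: [0.5752, -0.1037, 0.1077]
ee_rot: [[0.078, -0.997, -0.001], [-0.997, -0.078, 0.0], [-0.0, 0.001, -1.0]]
wrist_force: [0.5, 0.7, -5.2]
gripper_width: 0.179
gripper_force: 30.0
```

Emit:
drive_tool(
  rows=[
    {"tx":-2.86,"ty":-0.95,"tz":0,"ax":0,"ay":0,"az":0,"claw":0.5},
    {"tx":-2.86,"ty":-0.95,"tz":0,"ax":0,"ay":0,"az":0,"claw":0.5},
    {"tx":0,"ty":0,"tz":0,"ax":0,"ay":0,"az":0,"claw":0.5},
  ],
)

```text
time_s: 6.23
tcp_pos: [0.5918, -0.042, 0.1079]
ee_rot: [[0.083, -0.997, 0.003], [-0.997, -0.083, 0.001], [-0.001, -0.003, -1.0]]
wrist_force: [0.0, -0.6, -4.6]
gripper_width: 0.178
gripper_force: 30.0
```

```bash
python3 - <<'E'
from h import *
import m
go([.600,-.047,.071])
a,d=capture("top")
V=a.max(2).astype(int);Sat=V-a.min(2)
cv2.imwrite("pics/top2.png",cv2.resize(a[140:290,200:400],(800,600),interpolation=2)[:,:,::-1])
r=m.reg(390,300,490,370)
m.rect(cv2.morphologyEx((r&((V<65)|(Sat>50))).astype(np.uint8),cv2.MORPH_CLOSE,np.ones((3,3))),.004,"mat")
m.rect(r&(Sat>50),.018,"stick")
E
```

```text
6.23 [ 0.5918 -0.042   0.1079] 
 [[ 0.083 -0.997  0.003]
 [-0.997 -0.083  0.001]
 [-0.001 -0.003 -1.   ]] 
F [ 0.  -0.6 -4.6] J [ 12.  25. -13.  -0. -52.  -7.] g 1.55 30.0
shift cm [ 0.57 -0.77  3.7 ]
mat [ 438.2 -148.5] [174.6  82.8] 86.37
stick [ 449.  -140.1] [143.1  57.7] 88.98
```

View pics/top2.png

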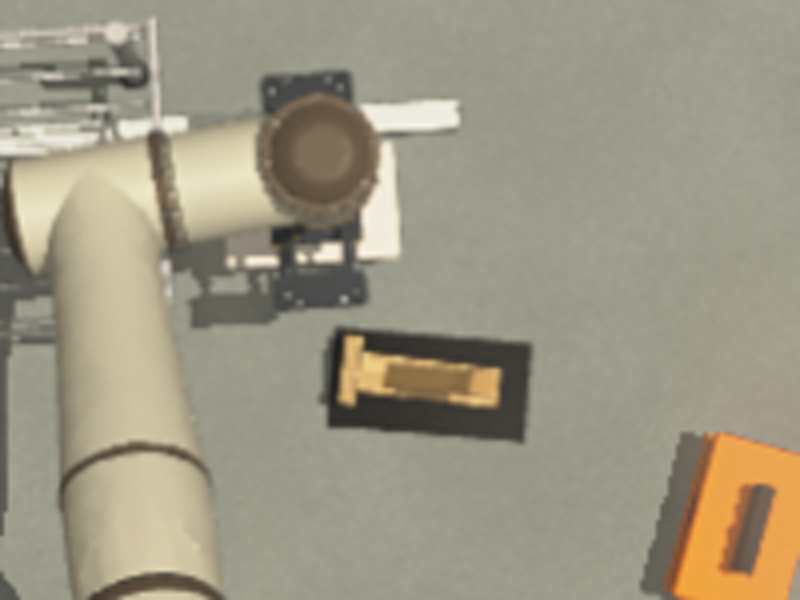

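Emit:
drive_tool(
  rows=[
    {"tx":0,"ty":0,"tz":1.2,"ax":0,"ay":0,"az":0,"claw":0.5},
    {"tx":0,"ty":0,"tz":1.2,"ax":0,"ay":0,"az":0,"claw":0.5},
    {"tx":0,"ty":0,"tz":1.0,"ax":0,"ay":0,"az":0,"claw":0.5},
    {"tx":0,"ty":0,"tz":0.3,"ax":0,"ay":0,"az":0,"claw":0.5},
    {"tx":0,"ty":-0.3,"tz":0,"ax":0,"ay":0,"az":0,"claw":0.5},
    {"tx":0,"ty":-0.3,"tz":0,"ax":0,"ay":0,"az":0,"claw":0.5},
    {"tx":0,"ty":-0.2,"tz":0,"ax":0,"ay":0,"az":0,"claw":0.5},
    {"tx":0,"ty":-0.2,"tz":0,"ax":0,"ay":0,"az":0,"claw":0.5},
    {"tx":0,"ty":-0.2,"tz":0,"ax":0,"ay":0,"az":0,"claw":0.5},
  ],
)

```text
time_s: 7.03
tcp_pos: [0.6026, -0.0456, 0.0709]
ee_rot: [[0.078, -0.997, 0.001], [-0.997, -0.078, 0.0], [-0.0, -0.001, -1.0]]
wrist_force: [-0.4, -0.4, -5.0]
gripper_width: 0.182
gripper_force: 30.0
```

Emit:
drive_tool(
  rows=[
    {"tx":0,"ty":-0.2,"tz":0,"ax":0,"ay":0,"az":0,"claw":0.5},
    {"tx":0,"ty":-0.2,"tz":0,"ax":0,"ay":0,"az":0,"claw":0.5},
  ],
)

```text
time_s: 7.2
tcp_pos: [0.6062, -0.0453, 0.0706]
ee_rot: [[0.078, -0.997, 0.0], [-0.997, -0.078, 0.0], [-0.0, -0.0, -1.0]]
wrist_force: [-0.7, -0.4, -6.2]
gripper_width: 0.179
gripper_force: 30.0
```

Emit:
drive_tool(
  rows=[
    {"tx":0,"ty":0,"tz":0.2,"ax":0,"ay":0,"az":0,"claw":0.5},
    {"tx":0,"ty":-0.2,"tz":0,"ax":0,"ay":0,"az":0,"claw":0.5},
    {"tx":0,"ty":-0.2,"tz":0,"ax":0,"ay":0,"az":0,"claw":0.5},
  ],
)

```text
time_s: 7.45
tcp_pos: [0.6096, -0.0451, 0.0687]
ee_rot: [[0.078, -0.997, -0.001], [-0.997, -0.078, -0.0], [0.0, 0.001, -1.0]]
wrist_force: [-1.5, -0.2, -3.4]
gripper_width: 0.184
gripper_force: 30.0
```

Emit:
drive_tool(
  rows=[
    {"tx":0,"ty":-0.2,"tz":0,"ax":0,"ay":0,"az":0,"claw":0.5},
    {"tx":0,"ty":-0.2,"tz":0,"ax":0,"ay":0,"az":0,"claw":0.5},
    {"tx":0,"ty":0,"tz":0,"ax":0,"ay":0,"az":0,"claw":0.5},
  ],
)

```text
time_s: 7.7
tcp_pos: [0.6103, -0.045, 0.069]
ee_rot: [[0.077, -0.997, -0.009], [-0.997, -0.077, -0.001], [-0.0, 0.009, -1.0]]
wrist_force: [-10.6, 2.4, 5.2]
gripper_width: 0.185
gripper_force: 30.0
```

Emit:
drive_tool(
  rows=[
    {"tx":0,"ty":0.2,"tz":0,"ax":0,"ay":0,"az":0,"claw":0.5},
    {"tx":0,"ty":0,"tz":0,"ax":0,"ay":0,"az":0,"claw":5},
    {"tx":0,"ty":0,"tz":0,"ax":0,"ay":0,"az":0,"claw":5},
    {"tx":0,"ty":0,"tz":0,"ax":0,"ay":0,"az":0,"claw":5},
    {"tx":0,"ty":0,"tz":0,"ax":0,"ay":0,"az":0,"claw":5},
    {"tx":0,"ty":0,"tz":-1.5,"ax":0,"ay":0,"az":0,"claw":5},
    {"tx":0,"ty":0,"tz":-3.5,"ax":0,"ay":0,"az":0,"claw":5},
    {"tx":0,"ty":0,"tz":-3.5,"ax":0,"ay":0,"az":0,"claw":5},
    {"tx":0,"ty":0,"tz":-3.5,"ax":0,"ay":0,"az":0,"claw":5},
    {"tx":0,"ty":0,"tz":-3.5,"ax":0,"ay":0,"az":0,"claw":5},
  ],
)

```text
time_s: 8.53
tcp_pos: [0.6126, -0.0449, 0.2259]
ee_rot: [[0.078, -0.997, 0.002], [-0.997, -0.078, -0.0], [0.0, -0.002, -1.0]]
wrist_force: [0.3, -0.1, -1.2]
gripper_width: 0.571
gripper_force: 0.0
```

```bash
python3 - <<'E'
from h import *
import m
st()
a,d=capture("top");s,ds=capture("scene");np.savez("b.npz",a=a,s=s,d=d,ds=ds)
V=a.max(2).astype(int);Sat=V-a.min(2)
r=m.reg(390,300,490,370)
m.rect(cv2.morphologyEx((r&((V<65)|(Sat>50))).astype(np.uint8),cv2.MORPH_CLOSE,np.ones((3,3))),.004,"mat")
A=cv2.resize(a[215:260,275:345],(0,0),fx=7,fy=7,interpolation=2)
B=cv2.resize(s[150:220,240:300],(0,0),fx=5,fy=5,interpolation=2)
C=np.zeros((600,800,3),np.uint8);C[:A.shape[0],:A.shape[1]]=A;C[:B.shape[0],500:500+B.shape[1]]=B
T=cv2.resize(a[130:210,200:340],(0,0),fx=3,fy=3,interpolation=2);C[355:355+T.shape[0],:T.shape[1]]=T
cv2.imwrite("pics/c3.png",C[:,:,::-1])
E
```

```text
8.53 [ 0.6126 -0.0449  0.2259] 
 [[ 0.078 -0.997  0.002]
 [-0.997 -0.078 -0.   ]
 [ 0.    -0.002 -1.   ]] 
F [ 0.3 -0.1 -1.2] J [ 11.  21.  -1.   0. -68.  -6.] g 4.97 0.0
mat [ 438.2 -148.5] [174.6  82.8] 86.37
```

View pics/c3.png

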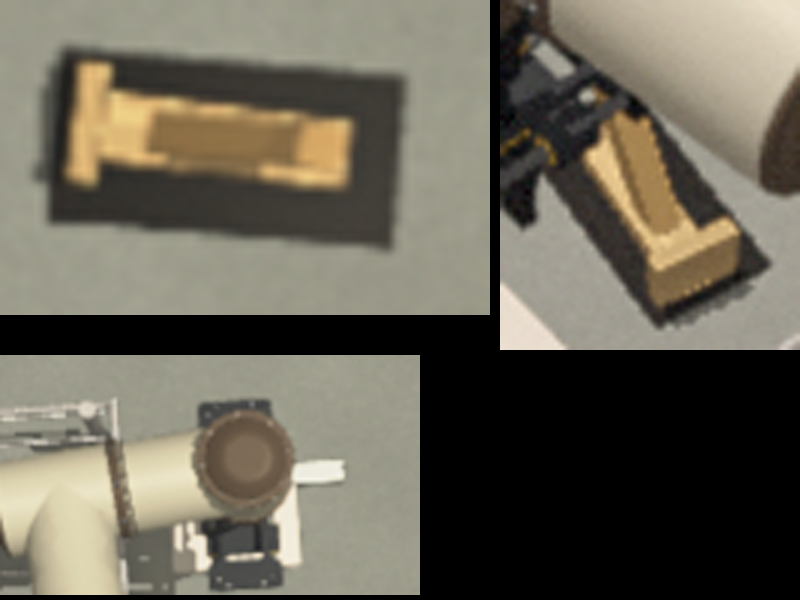

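The stick's plate front edge is at crop (75,62)–(66,183) and its sole rear end at (353,118)–(348,188). The mat corners are at (65,48), (404,75), (390,247) and (49,222).

```bash
python3 - <<'E'
from h import *
P=lambda x,y,z:onplane("top",275+x/7-.43,215+y/7-.43,z)[:2]
f=(P(75,62,.049)+P(66,183,.049))/2; r=(P(353,118,.022)+P(348,188,.022))/2
d=f-r;L=np.linalg.norm(d);y=d/L
print(f.round(4),r.round(4),"len(141)",L.round(4),"yaw",np.degrees(np.arctan2(-y[0],y[1])).round(2))
w=P(75,62,.049)-P(66,183,.049);print("plate w",np.linalg.norm(w),"yaw from plate",np.degrees(np.arctan2(w[1],w[0])))
o=(f-.078*y+r+.063*y)/2;print("origin",o.round(4))
m=[P(*c,.004) for c in((65,48),(404,75),(390,247),(49,222))]
c=np.mean(m,0);e=(m[0]+m[3]-m[1]-m[2])/2;print("mat",c.round(4),np.linalg.norm(e),"yaw",np.degrees(np.arctan2(-e[0],e[1])))
b=np.load("b.npz");a=b["d"]
import h
X=cloud("top",b["d"]);q=X[215:260,275:345].reshape(-1,3);q=q[q[:,2]>.06];print("handle pts",len(q),np.median(q,0),q[q[:,2]>.1].mean(0))
# tub depth-based, white lid front/back
E
```

```text
[ 0.4491 -0.0693] [ 0.436 -0.213] len(141) 0.1444 yaw -5.19
plate w 0.06089423506206988 yaw from plate -3.483904156296468
origin [ 0.4418 -0.1486]
mat [ 0.438  -0.1513] 0.17569731033407934 yaw -3.5943353468815165
handle pts 130 [ 0.4395328  -0.16556229  0.10471376] [ 0.43951737 -0.18000488  0.11713822]
```

Emit:
drive_tool(
  rows=[
    {"tx":0,"ty":0,"tz":0,"ax":0,"ay":0,"az":0.0785,"claw":6},
    {"tx":0,"ty":0,"tz":0,"ax":0,"ay":0,"az":0.0785,"claw":6},
    {"tx":0,"ty":0,"tz":0,"ax":0,"ay":-0.102,"az":0,"claw":6},
    {"tx":0,"ty":0,"tz":0,"ax":0,"ay":-0.102,"az":0,"claw":6},
    {"tx":0,"ty":0,"tz":0,"ax":0,"ay":-0.102,"az":0,"claw":6},
    {"tx":0,"ty":0,"tz":0,"ax":0,"ay":-0.102,"az":0,"claw":6},
    {"tx":0,"ty":0,"tz":0,"ax":0,"ay":-0.102,"az":0,"claw":6},
    {"tx":0,"ty":0,"tz":0,"ax":0,"ay":-0.102,"az":0,"claw":6},
    {"tx":0,"ty":0,"tz":0,"ax":0,"ay":0,"az":0,"claw":6},
  ],
)

```text
time_s: 9.38
tcp_pos: [0.6123, -0.0484, 0.2215]
ee_rot: [[-0.071, -0.996, 0.047], [-0.814, 0.085, 0.575], [-0.577, 0.002, -0.817]]
wrist_force: [-0.6, -0.6, -0.4]
gripper_width: 0.685
gripper_force: 0.0
```

```bash
python3 - <<'E'
from h import *
go([.435,-.222,.164])
E
```

```text
9.38 [ 0.6123 -0.0484  0.2215] 
 [[-0.071 -0.996  0.047]
 [-0.814  0.085  0.575]
 [-0.577  0.002 -0.817]] 
F [-0.6 -0.6 -0.4] J [ -9.  25.  10. -36. -80.  12.] g 5.96 0.0
shift cm [18.7  16.17 -6.13]
```

Emit:
drive_tool(
  rows=[
    {"tx":2.34,"ty":2.02,"tz":-0.77,"ax":0,"ay":0,"az":0,"claw":6},
    {"tx":2.34,"ty":2.02,"tz":-0.77,"ax":0,"ay":0,"az":0,"claw":6},
    {"tx":2.34,"ty":2.02,"tz":-0.77,"ax":0,"ay":0,"az":0,"claw":6},
    {"tx":2.34,"ty":2.02,"tz":-0.77,"ax":0,"ay":0,"az":0,"claw":6},
    {"tx":2.34,"ty":2.02,"tz":-0.77,"ax":0,"ay":0,"az":0,"claw":6},
    {"tx":2.34,"ty":2.02,"tz":-0.77,"ax":0,"ay":0,"az":0,"claw":6},
    {"tx":2.34,"ty":2.02,"tz":-0.77,"ax":0,"ay":0,"az":0,"claw":6},
    {"tx":2.34,"ty":2.02,"tz":-0.77,"ax":0,"ay":0,"az":0,"claw":6},
    {"tx":0,"ty":0,"tz":0,"ax":0,"ay":0,"az":0,"claw":6},
    {"tx":0,"ty":0,"tz":0,"ax":0,"ay":0,"az":0,"claw":6},
  ],
)

```text
time_s: 10.22
tcp_pos: [0.4356, -0.221, 0.1661]
ee_rot: [[-0.067, -0.997, 0.046], [-0.817, 0.081, 0.571], [-0.573, 0.001, -0.819]]
wrist_force: [0.7, -0.5, 0.8]
gripper_width: 0.688
gripper_force: 0.0
```

```bash
python3 - <<'E'
from h import *
import m
go([.4399,-.165,.0824])
a,d=capture("top");X=cloud("top",d)
V=a.max(2).astype(int);Sat=V-a.min(2)
cv2.imwrite("pics/c4.png",cv2.resize(a[130:280,200:400],(800,600),interpolation=2)[:,:,::-1])
q=(m.reg(290,230,480,320))&(V>190)&(Sat<25)
m.rect(q,.06,"tub+fence?")
E
```

```text
10.22 [ 0.4356 -0.221   0.1661] 
 [[-0.067 -0.997  0.046]
 [-0.817  0.081  0.571]
 [-0.573  0.001 -0.819]] 
F [ 0.7 -0.5  0.8] J [-30.  23.  -3. -32. -82.  35.] g 5.99 0.0
shift cm [ 0.19  0.02 10.08]
tub+fence? [618.8 -25.5] [117.9 297.3] 4.34
```

View pics/c4.png

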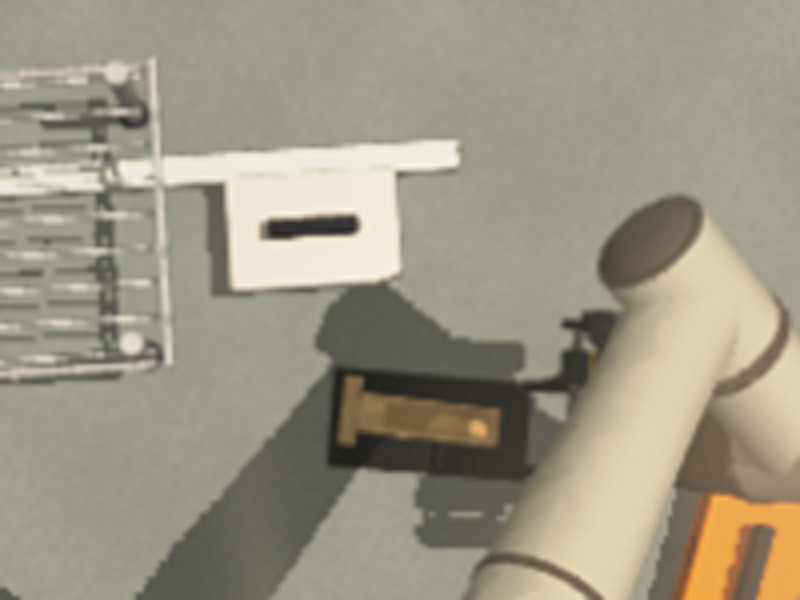

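The tub lies flat against the fence (crop x 228–400), clear of the shelf edge at x≈165. Next I'll grip the stick.

Emit:
drive_tool(
  rows=[
    {"tx":0.19,"ty":0,"tz":2.5,"ax":0,"ay":0,"az":0,"claw":6},
    {"tx":0,"ty":0,"tz":2.5,"ax":0,"ay":0,"az":0,"claw":6},
    {"tx":0,"ty":0,"tz":2.5,"ax":0,"ay":0,"az":0,"claw":6},
    {"tx":0,"ty":0,"tz":2.5,"ax":0,"ay":0,"az":0,"claw":6},
    {"tx":0,"ty":0,"tz":0,"ax":0,"ay":0,"az":0,"claw":1},
    {"tx":0,"ty":0,"tz":0,"ax":0,"ay":0,"az":0,"claw":1},
    {"tx":0,"ty":0,"tz":0,"ax":0,"ay":0,"az":0,"claw":1},
    {"tx":0,"ty":0,"tz":0,"ax":0,"ay":0,"az":0,"claw":1},
    {"tx":0,"ty":0,"tz":0,"ax":0,"ay":0,"az":0,"claw":1},
    {"tx":0,"ty":0,"tz":0,"ax":0,"ay":0,"az":0,"claw":1},
  ],
)

```text
time_s: 11.1
tcp_pos: [0.4409, -0.1651, 0.0843]
ee_rot: [[-0.064, -0.997, 0.047], [-0.817, 0.079, 0.572], [-0.574, -0.002, -0.819]]
wrist_force: [-0.4, 0.0, 0.2]
gripper_width: 0.317
gripper_force: 0.0
```

Emit:
drive_tool(
  rows=[
    {"tx":0,"ty":0,"tz":0,"ax":0,"ay":0,"az":0,"claw":1},
    {"tx":0,"ty":0,"tz":0,"ax":0,"ay":0,"az":0,"claw":1},
    {"tx":0,"ty":0,"tz":0,"ax":0,"ay":0,"az":0,"claw":1},
    {"tx":0,"ty":0,"tz":0,"ax":0,"ay":0,"az":0,"claw":1},
  ],
)

```text
time_s: 11.43
tcp_pos: [0.4408, -0.165, 0.0839]
ee_rot: [[-0.064, -0.997, 0.046], [-0.816, 0.079, 0.572], [-0.574, -0.001, -0.819]]
wrist_force: [0.4, -2.2, 2.1]
gripper_width: 0.25
gripper_force: 30.0
```

```bash
python3 - <<'E'
from h import *
s=st()
# world lift 3cm, in tool axes
print((3*s["ee_rot"].T[:,2]).round(2))
E
```

```text
11.43 [ 0.4408 -0.165   0.0839] 
 [[-0.064 -0.997  0.046]
 [-0.816  0.079  0.572]
 [-0.574 -0.001 -0.819]] 
F [ 0.4 -2.2  2.1] J [-25.  27. -11. -35. -70.  38.] g 2.17 30.0
[-1.72 -0.   -2.46]
```

Emit:
drive_tool(
  rows=[
    {"tx":-0.86,"ty":0,"tz":-1.23,"ax":0,"ay":0,"az":0,"claw":1},
    {"tx":-0.86,"ty":0,"tz":-1.23,"ax":0,"ay":0,"az":0,"claw":1},
    {"tx":-0.86,"ty":0,"tz":-1.23,"ax":0,"ay":0,"az":0,"claw":1},
    {"tx":0,"ty":0,"tz":0,"ax":-0.045,"ay":0,"az":-0.0643,"claw":1},
    {"tx":0,"ty":0,"tz":0,"ax":-0.045,"ay":0,"az":-0.0643,"claw":1},
    {"tx":0,"ty":0,"tz":0,"ax":0,"ay":0,"az":0,"claw":1},
  ],
)

```text
time_s: 11.93
tcp_pos: [0.441, -0.1643, 0.1278]
ee_rot: [[0.066, -0.997, -0.046], [-0.816, -0.08, 0.572], [-0.574, 0.0, -0.819]]
wrist_force: [-0.0, -0.8, -2.4]
gripper_width: 0.251
gripper_force: 30.0
```

```bash
python3 - <<'E'
from h import *
go([.50,-.25,.115]);go([.6238,-.235,.105])
E
```

```text
11.93 [ 0.441  -0.1643  0.1278] 
 [[ 0.066 -0.997 -0.046]
 [-0.816 -0.08   0.572]
 [-0.574  0.    -0.819]] 
F [-0.  -0.8 -2.4] J [-23.  25.  -7. -31. -78.  40.] g 2.19 30.0
shift cm [ 8.11 -5.2  -4.12]
11.93 [ 0.441  -0.1643  0.1278] 
 [[ 0.066 -0.997 -0.046]
 [-0.816 -0.08   0.572]
 [-0.574  0.    -0.819]] 
F [-0.  -0.8 -2.4] J [-23.  25.  -7. -31. -78.  40.] g 2.19 30.0
shift cm [  8.28 -17.66  -3.02]
```

Emit:
drive_tool(
  rows=[
    {"tx":2.03,"ty":-1.3,"tz":-1.03,"ax":0,"ay":0,"az":0,"claw":1},
    {"tx":2.03,"ty":-1.3,"tz":-1.03,"ax":0,"ay":0,"az":0,"claw":1},
    {"tx":2.03,"ty":-1.3,"tz":-1.03,"ax":0,"ay":0,"az":0,"claw":1},
    {"tx":2.03,"ty":-1.3,"tz":-1.03,"ax":0,"ay":0,"az":0,"claw":1},
    {"tx":0.04,"ty":-3.1,"tz":0.28,"ax":0,"ay":0,"az":0,"claw":1},
    {"tx":0.04,"ty":-3.1,"tz":0.28,"ax":0,"ay":0,"az":0,"claw":1},
    {"tx":0.04,"ty":-3.1,"tz":0.28,"ax":0,"ay":0,"az":0,"claw":1},
    {"tx":0.04,"ty":-3.1,"tz":0.28,"ax":0,"ay":0,"az":0,"claw":1},
    {"tx":0,"ty":0,"tz":0,"ax":0,"ay":0,"az":0,"claw":1},
    {"tx":0,"ty":0,"tz":0,"ax":0,"ay":0,"az":0,"claw":1},
  ],
)

```text
time_s: 12.77
tcp_pos: [0.6227, -0.2344, 0.1031]
ee_rot: [[0.062, -0.997, -0.047], [-0.815, -0.078, 0.574], [-0.576, 0.003, -0.817]]
wrist_force: [-0.5, 0.4, -3.4]
gripper_width: 0.246
gripper_force: 30.0
```

```bash
python3 - <<'E'
from h import *
go([.6238,-.2289,.082])
a,d=capture("top")
cv2.imwrite("pics/c5.png",cv2.resize(a[130:250,240:400],(800,600),interpolation=2)[:,:,::-1])
E
```

```text
12.77 [ 0.6227 -0.2344  0.1031] 
 [[ 0.062 -0.997 -0.047]
 [-0.815 -0.078  0.574]
 [-0.576  0.003 -0.817]] 
F [-0.5  0.4 -3.4] J [-22.  42.  22. -31. -88.  33.] g 2.14 30.0
shift cm [ 0.77 -0.16  2.04]
```

View pics/c5.png

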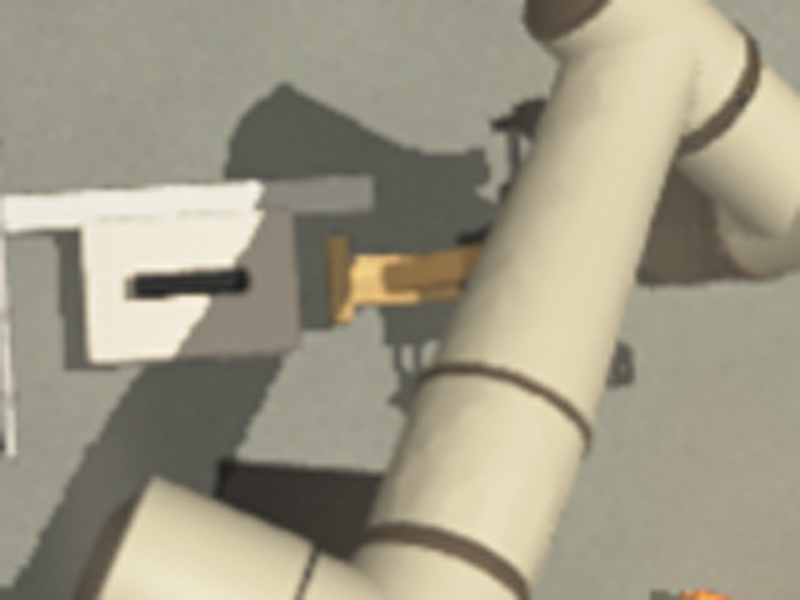

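Emit:
drive_tool(
  rows=[
    {"tx":0.26,"ty":-0.05,"tz":0.68,"ax":0,"ay":0,"az":0,"claw":1},
    {"tx":0.26,"ty":-0.05,"tz":0.68,"ax":0,"ay":0,"az":0,"claw":1},
    {"tx":0.26,"ty":-0.05,"tz":0.68,"ax":0,"ay":0,"az":0,"claw":1},
    {"tx":0,"ty":0,"tz":0,"ax":0,"ay":0,"az":0,"claw":1},
    {"tx":-0.49,"ty":0,"tz":0.34,"ax":0,"ay":0,"az":0,"claw":1},
    {"tx":-0.49,"ty":0,"tz":0.34,"ax":0,"ay":0,"az":0,"claw":1},
  ],
)

```text
time_s: 13.32
tcp_pos: [0.6224, -0.2181, 0.0844]
ee_rot: [[0.063, -0.997, -0.044], [-0.816, -0.077, 0.573], [-0.574, -0.0, -0.819]]
wrist_force: [0.9, 0.3, -1.4]
gripper_width: 0.256
gripper_force: 30.0
```

```bash
cat >> h.py <<'E'
O=np.array([.650,.083]);YB=np.array([-.0767,.997]);XB=np.array([.997,.0767])
def bay():
    s=st();q=s["tcp_pos"][:2]-O;print("bay tcp",(q@XB).round(4),(q@YB).round(4),"nose y",(q@YB+.094).round(4), "1cm along y in tool",(s["ee_rot"].T@np.r_[YB,0]).round(3))
E
python3 -c "
from h import *
bay()"
```

```text
13.32 [ 0.6224 -0.2181  0.0844] 
 [[ 0.063 -0.997 -0.044]
 [-0.816 -0.077  0.573]
 [-0.574 -0.    -0.819]] 
F [ 0.9  0.3 -1.4] J [-21.  42.  19. -31. -85.  34.] g 2.23 30.0
bay tcp -0.0506 -0.2981 nose y -0.2041 1cm along y in tool [-0.818 -0.     0.574]
```

Emit:
drive_tool(
  rows=[
    {"tx":0.17,"ty":0,"tz":0.25,"ax":0,"ay":0,"az":0,"claw":1},
    {"tx":-0.33,"ty":0,"tz":0.23,"ax":0,"ay":0,"az":0,"claw":1},
    {"tx":-0.33,"ty":0,"tz":0.23,"ax":0,"ay":0,"az":0,"claw":1},
    {"tx":-0.33,"ty":0,"tz":0.23,"ax":0,"ay":0,"az":0,"claw":1},
    {"tx":-0.49,"ty":-0.01,"tz":0.34,"ax":0,"ay":0,"az":0,"claw":1},
    {"tx":-0.49,"ty":-0.01,"tz":0.34,"ax":0,"ay":0,"az":0,"claw":1},
    {"tx":-0.49,"ty":-0.01,"tz":0.34,"ax":0,"ay":0,"az":0,"claw":1},
  ],
)

```text
time_s: 13.9
tcp_pos: [0.6204, -0.1881, 0.0815]
ee_rot: [[0.064, -0.997, -0.045], [-0.816, -0.078, 0.572], [-0.574, -0.0, -0.819]]
wrist_force: [0.1, -4.1, -1.7]
gripper_width: 0.249
gripper_force: 30.0
```

```bash
python3 - <<'E'
from h import *
bay()
E
```

```text
13.9 [ 0.6204 -0.1881  0.0815] 
 [[ 0.064 -0.997 -0.045]
 [-0.816 -0.078  0.572]
 [-0.574 -0.    -0.819]] 
F [ 0.1 -4.1 -1.7] J [-19.  41.  16. -32. -82.  33.] g 2.17 30.0
bay tcp -0.0503 -0.268 nose y -0.174 1cm along y in tool [-0.819 -0.001  0.574]
```

Emit:
drive_tool(
  rows=[
    {"tx":-0.57,"ty":-0.01,"tz":0.4,"ax":0,"ay":0,"az":0,"claw":1},
    {"tx":-0.57,"ty":-0.01,"tz":0.4,"ax":0,"ay":0,"az":0,"claw":1},
    {"tx":-0.57,"ty":-0.01,"tz":0.4,"ax":0,"ay":0,"az":0,"claw":1},
    {"tx":-0.57,"ty":-0.01,"tz":0.4,"ax":0,"ay":0,"az":0,"claw":1},
  ],
)

```text
time_s: 14.23
tcp_pos: [0.6184, -0.1598, 0.0815]
ee_rot: [[0.064, -0.997, -0.046], [-0.816, -0.078, 0.573], [-0.574, 0.001, -0.819]]
wrist_force: [-1.2, -3.7, -1.6]
gripper_width: 0.252
gripper_force: 30.0
```

```bash
python3 - <<'E'
from h import *
import m
bay()
a,d=capture("top")
cv2.imwrite("pics/c6.png",cv2.resize(a[130:250,220:380],(800,600),interpolation=2)[:,:,::-1])
E
```

```text
14.23 [ 0.6184 -0.1598  0.0815] 
 [[ 0.064 -0.997 -0.046]
 [-0.816 -0.078  0.573]
 [-0.574  0.001 -0.819]] 
F [-1.2 -3.7 -1.6] J [-17.  40.  14. -33. -80.  32.] g 2.19 30.0
bay tcp -0.0501 -0.2396 nose y -0.1456 1cm along y in tool [-0.818 -0.002  0.574]
```

View pics/c6.png

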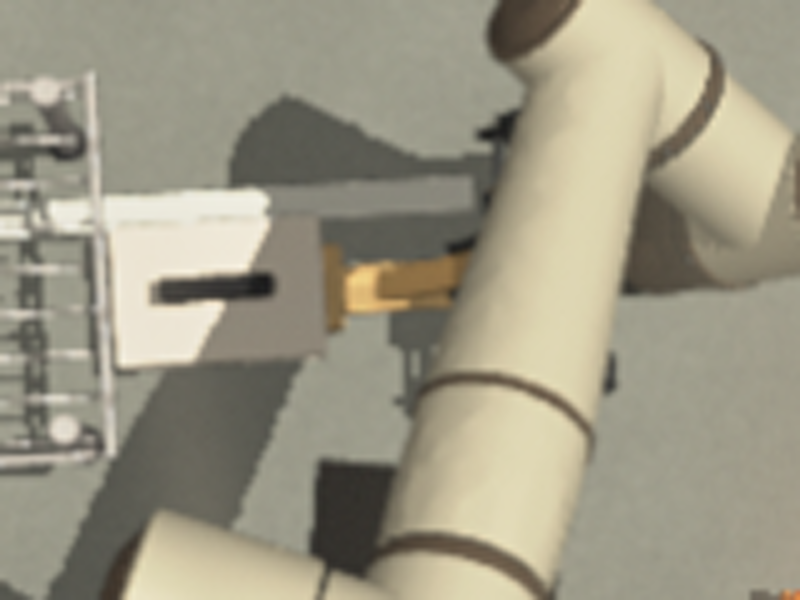

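The tub is flat against the fence and the plate is flush with its rear face. I'll keep pushing.

Emit:
drive_tool(
  rows=[
    {"tx":-0.65,"ty":-0.015,"tz":0.46,"ax":0,"ay":0,"az":0,"claw":1},
    {"tx":-0.65,"ty":-0.015,"tz":0.46,"ax":0,"ay":0,"az":0,"claw":1},
    {"tx":-0.65,"ty":-0.015,"tz":0.46,"ax":0,"ay":0,"az":0,"claw":1},
    {"tx":-0.65,"ty":-0.015,"tz":0.46,"ax":0,"ay":0,"az":0,"claw":1},
    {"tx":-0.65,"ty":-0.015,"tz":0.46,"ax":0,"ay":0,"az":0,"claw":1},
    {"tx":-0.65,"ty":-0.015,"tz":0.46,"ax":0,"ay":0,"az":0,"claw":1},
    {"tx":-0.65,"ty":-0.015,"tz":0.46,"ax":0,"ay":0,"az":0,"claw":1},
    {"tx":-0.65,"ty":-0.015,"tz":0.46,"ax":0,"ay":0,"az":0,"claw":1},
  ],
)

```text
time_s: 14.95
tcp_pos: [0.6148, -0.0961, 0.0813]
ee_rot: [[0.064, -0.997, -0.045], [-0.816, -0.078, 0.573], [-0.574, 0.0, -0.819]]
wrist_force: [-1.3, -5.2, -1.1]
gripper_width: 0.251
gripper_force: 30.0
```

```bash
python3 - <<'E'
from h import *
bay()
E
```

```text
14.95 [ 0.6148 -0.0961  0.0813] 
 [[ 0.064 -0.997 -0.045]
 [-0.816 -0.078  0.573]
 [-0.574  0.    -0.819]] 
F [-1.3 -5.2 -1.1] J [-12.  37.   9. -34. -76.  29.] g 2.18 30.0
bay tcp -0.0489 -0.1759 nose y -0.0819 1cm along y in tool [-0.818 -0.001  0.574]
```

Emit:
drive_tool(
  rows=[
    {"tx":-0.65,"ty":-0.01,"tz":0.46,"ax":0,"ay":0,"az":0,"claw":1},
    {"tx":-0.65,"ty":-0.01,"tz":0.46,"ax":0,"ay":0,"az":0,"claw":1},
    {"tx":-0.65,"ty":-0.01,"tz":0.46,"ax":0,"ay":0,"az":0,"claw":1},
    {"tx":-0.65,"ty":-0.01,"tz":0.46,"ax":0,"ay":0,"az":0,"claw":1},
    {"tx":-0.65,"ty":-0.01,"tz":0.46,"ax":0,"ay":0,"az":0,"claw":1},
    {"tx":-0.65,"ty":-0.01,"tz":0.46,"ax":0,"ay":0,"az":0,"claw":1},
    {"tx":-0.65,"ty":-0.01,"tz":0.46,"ax":0,"ay":0,"az":0,"claw":1},
    {"tx":-0.65,"ty":-0.01,"tz":0.46,"ax":0,"ay":0,"az":0,"claw":1},
    {"tx":-0.65,"ty":-0.01,"tz":0.46,"ax":0,"ay":0,"az":0,"claw":1},
    {"tx":-0.65,"ty":-0.01,"tz":0.46,"ax":0,"ay":0,"az":0,"claw":1},
  ],
)

```text
time_s: 15.78
tcp_pos: [0.6097, -0.0166, 0.0809]
ee_rot: [[0.064, -0.997, -0.045], [-0.816, -0.078, 0.573], [-0.575, 0.0, -0.818]]
wrist_force: [-1.1, -4.9, -1.0]
gripper_width: 0.247
gripper_force: 30.0
```

```bash
python3 - <<'E'
from h import *
bay()
E
```

```text
15.78 [ 0.6097 -0.0166  0.0809] 
 [[ 0.064 -0.997 -0.045]
 [-0.816 -0.078  0.573]
 [-0.575  0.    -0.818]] 
F [-1.1 -4.9 -1. ] J [ -6.  35.   5. -37. -71.  26.] g 2.15 30.0
bay tcp -0.0478 -0.0962 nose y -0.0022 1cm along y in tool [-0.818 -0.001  0.575]
```

Emit:
drive_tool(
  rows=[
    {"tx":-0.65,"ty":0,"tz":0.45,"ax":0,"ay":0,"az":0,"claw":1},
    {"tx":-0.65,"ty":0,"tz":0.45,"ax":0,"ay":0,"az":0,"claw":1},
    {"tx":-0.65,"ty":0,"tz":0.45,"ax":0,"ay":0,"az":0,"claw":1},
    {"tx":-0.65,"ty":0,"tz":0.45,"ax":0,"ay":0,"az":0,"claw":1},
    {"tx":-0.65,"ty":0,"tz":0.45,"ax":0,"ay":0,"az":0,"claw":1},
    {"tx":-0.65,"ty":0,"tz":0.45,"ax":0,"ay":0,"az":0,"claw":1},
    {"tx":-0.65,"ty":0,"tz":0.45,"ax":0,"ay":0,"az":0,"claw":1},
    {"tx":-0.65,"ty":0,"tz":0.45,"ax":0,"ay":0,"az":0,"claw":1},
  ],
)

```text
time_s: 16.45
tcp_pos: [0.605, 0.0467, 0.0813]
ee_rot: [[0.064, -0.997, -0.044], [-0.816, -0.078, 0.573], [-0.575, -0.0, -0.818]]
wrist_force: [-2.0, -3.3, -3.6]
gripper_width: 0.25
gripper_force: 30.0
```

```bash
python3 - <<'E'
from h import *
bay()
E
```

```text
16.45 [0.605  0.0467 0.0813] 
 [[ 0.064 -0.997 -0.044]
 [-0.816 -0.078  0.573]
 [-0.575 -0.    -0.818]] 
F [-2.  -3.3 -3.6] J [ -0.  33.   2. -38. -68.  23.] g 2.18 30.0
bay tcp -0.0476 -0.0328 nose y 0.0612 1cm along y in tool [-0.818 -0.001  0.575]
```

Emit:
drive_tool(
  rows=[
    {"tx":-0.41,"ty":0,"tz":0.29,"ax":0,"ay":0,"az":0,"claw":1},
    {"tx":-0.41,"ty":0,"tz":0.29,"ax":0,"ay":0,"az":0,"claw":1},
    {"tx":-0.33,"ty":0,"tz":0.23,"ax":0,"ay":0,"az":0,"claw":1},
    {"tx":-0.33,"ty":0,"tz":0.23,"ax":0,"ay":0,"az":0,"claw":1},
    {"tx":-0.33,"ty":0,"tz":0.23,"ax":0,"ay":0,"az":0,"claw":1},
  ],
)

```text
time_s: 16.87
tcp_pos: [0.6034, 0.0679, 0.0815]
ee_rot: [[0.064, -0.997, -0.044], [-0.816, -0.078, 0.573], [-0.574, -0.001, -0.819]]
wrist_force: [0.3, -2.9, -2.9]
gripper_width: 0.252
gripper_force: 30.0
```

Emit:
drive_tool(
  rows=[
    {"tx":-0.25,"ty":0,"tz":0.17,"ax":0,"ay":0,"az":0,"claw":1},
    {"tx":-0.25,"ty":0,"tz":0.17,"ax":0,"ay":0,"az":0,"claw":1},
  ],
)

```text
time_s: 17.03
tcp_pos: [0.603, 0.074, 0.0815]
ee_rot: [[0.064, -0.997, -0.044], [-0.816, -0.077, 0.573], [-0.575, -0.001, -0.818]]
wrist_force: [0.1, -3.3, -2.4]
gripper_width: 0.252
gripper_force: 30.0
```

Emit:
drive_tool(
  rows=[
    {"tx":-0.2,"ty":0,"tz":0.14,"ax":0,"ay":0,"az":0,"claw":1},
    {"tx":-0.2,"ty":0,"tz":0.14,"ax":0,"ay":0,"az":0,"claw":1},
  ],
)

```text
time_s: 17.2
tcp_pos: [0.6027, 0.0776, 0.0817]
ee_rot: [[0.065, -0.997, -0.044], [-0.817, -0.078, 0.571], [-0.573, -0.001, -0.82]]
wrist_force: [-0.7, -11.0, 1.3]
gripper_width: 0.25
gripper_force: 30.0
```

Emit:
drive_tool(
  rows=[
    {"tx":-0.2,"ty":0,"tz":0.14,"ax":0,"ay":0,"az":0,"claw":1},
    {"tx":-0.2,"ty":0,"tz":0.14,"ax":0,"ay":0,"az":0,"claw":1},
  ],
)

```text
time_s: 17.37
tcp_pos: [0.6028, 0.0781, 0.0823]
ee_rot: [[0.067, -0.997, -0.043], [-0.821, -0.079, 0.566], [-0.567, -0.002, -0.824]]
wrist_force: [-2.3, -23.1, 7.1]
gripper_width: 0.244
gripper_force: 30.0
```

Emit:
drive_tool(
  rows=[
    {"tx":0,"ty":0,"tz":0,"ax":0,"ay":0,"az":0,"claw":1},
    {"tx":0,"ty":0,"tz":0,"ax":0,"ay":0,"az":0,"claw":1},
    {"tx":0,"ty":0,"tz":0,"ax":0,"ay":0,"az":0,"claw":1},
    {"tx":0.41,"ty":0,"tz":-0.29,"ax":0,"ay":0,"az":0,"claw":1},
    {"tx":0.82,"ty":0,"tz":-0.57,"ax":0,"ay":0,"az":0,"claw":1},
    {"tx":1.64,"ty":0,"tz":-1.15,"ax":0,"ay":0,"az":0,"claw":1},
    {"tx":2.46,"ty":0,"tz":-1.72,"ax":0,"ay":0,"az":0,"claw":1},
    {"tx":2.46,"ty":0,"tz":-1.72,"ax":0,"ay":0,"az":0,"claw":1},
    {"tx":2.46,"ty":0,"tz":-1.72,"ax":0,"ay":0,"az":0,"claw":1},
    {"tx":2.46,"ty":0,"tz":-1.72,"ax":0,"ay":0,"az":0,"claw":1},
  ],
)

```text
time_s: 18.2
tcp_pos: [0.6143, -0.0716, 0.0813]
ee_rot: [[0.064, -0.997, -0.045], [-0.815, -0.078, 0.574], [-0.576, -0.0, -0.817]]
wrist_force: [0.4, -0.5, -2.5]
gripper_width: 0.252
gripper_force: 30.0
```

Emit:
drive_tool(
  rows=[
    {"tx":2.46,"ty":0,"tz":-1.72,"ax":0,"ay":0,"az":0,"claw":1},
    {"tx":2.46,"ty":0,"tz":-1.72,"ax":0,"ay":0,"az":0,"claw":1},
    {"tx":2.46,"ty":0,"tz":-1.72,"ax":0,"ay":0,"az":0,"claw":1},
    {"tx":2.46,"ty":0,"tz":-1.72,"ax":0,"ay":0,"az":0,"claw":1},
    {"tx":2.46,"ty":0,"tz":-1.72,"ax":0,"ay":0,"az":0,"claw":1},
    {"tx":0,"ty":0,"tz":0,"ax":0,"ay":0,"az":0,"claw":1},
  ],
)

```text
time_s: 18.7
tcp_pos: [0.626, -0.2264, 0.0805]
ee_rot: [[0.061, -0.997, -0.041], [-0.817, -0.073, 0.571], [-0.573, -0.001, -0.82]]
wrist_force: [0.0, 0.1, -1.6]
gripper_width: 0.25
gripper_force: 30.0
```

```bash
python3 - <<'E'
from h import *
import m
bay()
a,d=capture("top");np.savez("e.npz",a=a,d=d)
V=a.max(2).astype(int);Sat=V-a.min(2)
X=cloud("top",d)
# black handle of the tub under shelf & lid
r=m.reg(225,250,345,315)
hm=cv2.morphologyEx((r&(V<70)).astype(np.uint8),cv2.MORPH_CLOSE,np.ones((3,3)))
P=m.rect(hm,.09,"handle");P=P-O;print("bay",((P@XB).min(),(P@XB).max(),(P@YB).min(),(P@YB).max()))
z=X[...,2];q=r&(z>.045)&(z<.075)&(V>120)&(Sat<40);P=X[q][:,:2]-O
print("lid bay pct",len(P),np.percentile(P@XB,[1,50,99]).round(3),np.percentile(P@YB,[1,50,99]).round(3))
E
```

```text
18.7 [ 0.626  -0.2264  0.0805] 
 [[ 0.061 -0.997 -0.041]
 [-0.817 -0.073  0.571]
 [-0.573 -0.001 -0.82 ]] 
F [ 0.   0.1 -1.6] J [-22.  43.  20. -31. -85.  34.] g 2.18 30.0
bay tcp -0.0476 -0.3067 nose y -0.2127 1cm along y in tool [-0.82   0.003  0.573]
handle [583.7 245.5] [10.4 73.2] 0.75
bay (np.float64(-0.058927367416179204), np.float64(-0.04806903426811697), np.float64(0.13034499351167675), np.float64(0.20391466414713857))
lid bay pct 947 [-0.1   -0.052 -0.002] [0.092 0.164 0.24 ]
```

Emit:
drive_tool(
  rows=[
    {"tx":-0.86,"ty":0,"tz":-1.23,"ax":0,"ay":0,"az":0,"claw":1},
    {"tx":-0.86,"ty":0,"tz":-1.23,"ax":0,"ay":0,"az":0,"claw":1},
    {"tx":-0.86,"ty":0,"tz":-1.23,"ax":0,"ay":0,"az":0,"claw":1},
    {"tx":0,"ty":0,"tz":0,"ax":0.04,"ay":0,"az":0.0575,"claw":1},
    {"tx":0,"ty":0,"tz":0,"ax":0.04,"ay":0,"az":0.0575,"claw":1},
    {"tx":0,"ty":0,"tz":0,"ax":0,"ay":0,"az":0,"claw":1},
  ],
)

```text
time_s: 19.25
tcp_pos: [0.6257, -0.2202, 0.1296]
ee_rot: [[-0.049, -0.998, 0.038], [-0.817, 0.062, 0.573], [-0.574, -0.003, -0.819]]
wrist_force: [-0.4, -0.3, -1.5]
gripper_width: 0.25
gripper_force: 30.0
```

```bash
python3 - <<'E'
from h import *
go([.437,-.166,.125])
E
```

```text
19.25 [ 0.6257 -0.2202  0.1296] 
 [[-0.049 -0.998  0.038]
 [-0.817  0.062  0.573]
 [-0.574 -0.003 -0.819]] 
F [-0.4 -0.3 -1.5] J [-22.  38.  19. -33. -84.  26.] g 2.18 30.0
shift cm [-3.24 19.17  2.75]
```

Emit:
drive_tool(
  rows=[
    {"tx":-0.4,"ty":2.4,"tz":0.34,"ax":0,"ay":0,"az":0,"claw":1},
    {"tx":-0.4,"ty":2.4,"tz":0.34,"ax":0,"ay":0,"az":0,"claw":1},
    {"tx":-0.4,"ty":2.4,"tz":0.34,"ax":0,"ay":0,"az":0,"claw":1},
    {"tx":-0.4,"ty":2.4,"tz":0.34,"ax":0,"ay":0,"az":0,"claw":1},
    {"tx":-0.4,"ty":2.4,"tz":0.34,"ax":0,"ay":0,"az":0,"claw":1},
    {"tx":-0.4,"ty":2.4,"tz":0.34,"ax":0,"ay":0,"az":0,"claw":1},
    {"tx":-0.4,"ty":2.4,"tz":0.34,"ax":0,"ay":0,"az":0,"claw":1},
    {"tx":-0.4,"ty":2.4,"tz":0.34,"ax":0,"ay":0,"az":0,"claw":1},
    {"tx":0,"ty":0,"tz":0,"ax":0,"ay":0,"az":0,"claw":1},
    {"tx":0,"ty":0,"tz":0,"ax":0,"ay":0,"az":0,"claw":1},
  ],
)

```text
time_s: 20.08
tcp_pos: [0.4366, -0.1667, 0.1238]
ee_rot: [[-0.048, -0.998, 0.036], [-0.818, 0.06, 0.573], [-0.574, -0.002, -0.819]]
wrist_force: [0.8, -0.3, -3.4]
gripper_width: 0.253
gripper_force: 30.0
```

```bash
python3 - <<'E'
from h import *
go([.437,-.166,.085])
E
```

```text
20.08 [ 0.4366 -0.1667  0.1238] 
 [[-0.048 -0.998  0.036]
 [-0.818  0.06   0.573]
 [-0.574 -0.002 -0.819]] 
F [ 0.8 -0.3 -3.4] J [-25.  23. -10. -34. -74.  36.] g 2.2 30.0
shift cm [ 2.17 -0.02  3.23]
```

Emit:
drive_tool(
  rows=[
    {"tx":0.54,"ty":0,"tz":0.81,"ax":0,"ay":0,"az":0,"claw":1},
    {"tx":0.54,"ty":0,"tz":0.81,"ax":0,"ay":0,"az":0,"claw":1},
    {"tx":0.54,"ty":0,"tz":0.81,"ax":0,"ay":0,"az":0,"claw":1},
    {"tx":0.27,"ty":0,"tz":0.4,"ax":0,"ay":0,"az":0,"claw":1},
    {"tx":0.14,"ty":0,"tz":0.2,"ax":0,"ay":0,"az":0,"claw":1},
    {"tx":0,"ty":0,"tz":0,"ax":0,"ay":0,"az":0,"claw":1},
  ],
)

```text
time_s: 20.58
tcp_pos: [0.4366, -0.1663, 0.0847]
ee_rot: [[-0.052, -0.998, 0.034], [-0.816, 0.062, 0.574], [-0.575, 0.002, -0.818]]
wrist_force: [-0.2, -0.4, -2.3]
gripper_width: 0.247
gripper_force: 30.0
```

Emit:
drive_tool(
  rows=[
    {"tx":0.11,"ty":0,"tz":0.16,"ax":0,"ay":0,"az":0,"claw":1},
    {"tx":0,"ty":0,"tz":0,"ax":0,"ay":0,"az":0,"claw":1},
  ],
)

```text
time_s: 20.75
tcp_pos: [0.4371, -0.1666, 0.0841]
ee_rot: [[-0.05, -0.998, 0.036], [-0.817, 0.062, 0.573], [-0.574, -0.0, -0.819]]
wrist_force: [0.6, -0.5, -1.3]
gripper_width: 0.249
gripper_force: 30.0
```

Contact is starting, so I'll press slightly, release, and back off along the handle.

Emit:
drive_tool(
  rows=[
    {"tx":0.11,"ty":0,"tz":0.16,"ax":0,"ay":0,"az":0,"claw":1},
    {"tx":0,"ty":0,"tz":0,"ax":0,"ay":0,"az":0,"claw":1},
    {"tx":0,"ty":0,"tz":0,"ax":0,"ay":0,"az":0,"claw":5.5},
    {"tx":0,"ty":0,"tz":0,"ax":0,"ay":0,"az":0,"claw":5.5},
    {"tx":0,"ty":0,"tz":0,"ax":0,"ay":0,"az":0,"claw":5.5},
    {"tx":0,"ty":0,"tz":0,"ax":0,"ay":0,"az":0,"claw":5.5},
    {"tx":0,"ty":0,"tz":0,"ax":0,"ay":0,"az":0,"claw":5.5},
  ],
)

```text
time_s: 21.33
tcp_pos: [0.4367, -0.1663, 0.0817]
ee_rot: [[-0.051, -0.998, 0.035], [-0.817, 0.062, 0.574], [-0.575, 0.001, -0.818]]
wrist_force: [-0.2, -0.2, 0.1]
gripper_width: 0.545
gripper_force: 0.0
```

Emit:
drive_tool(
  rows=[
    {"tx":0,"ty":0,"tz":-1,"ax":0,"ay":0,"az":0,"claw":5.5},
    {"tx":0,"ty":0,"tz":-2,"ax":0,"ay":0,"az":0,"claw":5.5},
    {"tx":0,"ty":0,"tz":-3,"ax":0,"ay":0,"az":0,"claw":5.5},
    {"tx":0,"ty":0,"tz":-3,"ax":0,"ay":0,"az":0,"claw":5.5},
    {"tx":0,"ty":0,"tz":-3,"ax":0,"ay":0,"az":0,"claw":5.5},
    {"tx":0,"ty":0,"tz":0,"ax":0,"ay":0,"az":0,"claw":5.5},
    {"tx":0,"ty":0,"tz":0,"ax":0,"ay":0,"az":0,"claw":5.5},
  ],
)

```text
time_s: 21.92
tcp_pos: [0.4331, -0.2366, 0.1817]
ee_rot: [[-0.05, -0.998, 0.039], [-0.818, 0.064, 0.571], [-0.573, -0.003, -0.82]]
wrist_force: [0.0, -0.3, -0.8]
gripper_width: 0.631
gripper_force: 0.0
```

```bash
python3 - <<'E'
from h import *
import m
st()
a,d=capture("top");b=np.load("b.npz")["a"]
hsv=cv2.cvtColor(a,cv2.COLOR_RGB2HSV).astype(int);hb=cv2.cvtColor(b,cv2.COLOR_RGB2HSV).astype(int)
r=m.reg(395,310,482,362)
wood=lambda h:r&(h[...,1]>70)&(h[...,2]>75)&(h[...,0]<30)
m.rect(wood(hb),.018,"stick at start");m.rect(wood(h:=hsv),.018,"stick now")
V=a.max(2).astype(int);Sat=V-a.min(2)
m.rect(cv2.morphologyEx((r&((V<65)|(Sat>50))).astype(np.uint8),cv2.MORPH_CLOSE,np.ones((3,3))),.004,"mat")
X=cloud("top",d);q=r&(X[...,2]>.1)&(X[...,2]<.13)&wood(hsv);print("handle top",X[q].mean(0),q.sum())
E
```

```text
21.92 [ 0.4331 -0.2366  0.1817] 
 [[-0.05  -0.998  0.039]
 [-0.818  0.064  0.571]
 [-0.573 -0.003 -0.82 ]] 
F [ 0.  -0.3 -0.8] J [-31.  23.  -1. -31. -84.  36.] g 5.49 0.0
stick at start [ 450.9 -141.2] [ 64.3 146.8] 0.76
stick now [ 442.  -143.1] [ 60.7 143.2] 0.78
mat [ 438.7 -150. ] [177.   88.9] 86.36
handle top [ 0.43538363 -0.18036601  0.11546828] 71
```

```bash
python3 -c "
from station import finish_job
print(finish_job())"
```

```text
the job is handed in; nothing more can be done
None
```

I handed the job in at about 22 s on the robot's clock. By my measurements the tub is against the end stop and flat to the fence, and the stick stands released on its mat within a few millimetres of centre. No verdict came back, and I didn't re-measure the jar and mug.

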